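# Raise the flash post and hold it at full height

## Robot

A 7-joint arm with a two-finger parallel gripper is mounted at the origin on the work surface. World frame = base frame: x ahead of the robot, y to its left, z up, the work surface at z = 0. Lengths are in m, angles in rad, forces in N, time in s.
With the tool pointing down it reaches from about 0.4 to 0.85 m from the base axis. Payload 10.4 kg.
Tool frame: the origin (TCP) lies at the very end of the fingers, on their centre line; the grasp point (between the pads) lies 19 mm behind it; z points along the fingers, y is the line along which they close (so a half turn about z gives the same grasp; the last joint's range is limited). The gripper opens to 85 mm and grips with 20 to 120 N. Pads are 22 mm wide; open, the fingers measure 114 mm over their backs; the gripper's body (76 mm by 85 mm) begins 54 mm behind the grasp point. The pads swing forward as they close: fully open they stand 13 mm farther back than shut.
Start: joints at [-1.263, 0.332, -0.065, 1.46, 0.022, 1.35, -0.088], TCP at [0.203, 0.591, 0.231] pointing down, gripper open.
Joint ranges: [-2.6, 2.6], [-0.5, 2.12], [-1.47, 1.34], [0.16, 2.42], [-1.27, 4.41], [0.06, 2.06], [-2.6, 2.6]. Speed limits (rad/s): [2.22, 2.22, 2.79, 2.79, 3.14, 3.14, 3.14].

## Interface

Orientations are given as a unit quaternion [x, y, z, w].
In Python, from workcell import * gives the robot as it stands.
- The arm moves only by the tool step_arm, never from a script. Its argument "commands" is one flat list of numbers, 7 for each row, row after row: the finger opening in mm, from 0 to 85.4, then the shift along the world's x, y, z as a fraction of full scale, then the turn, a rotation vector about the world's x, y, z as a fraction of full scale. A call has exactly 10 rows; each row is the pose to reach, as a shift and turn from the pose commanded when the call began, turning the shorter way round; what a row does not reach only later rows make up. Full scale, the value 1, is 0.6 m for a shift and pi rad for a turn. A row lasts 1/8 s, in which the tool goes at most 62.5 mm and 10.7 degrees, less where a joint would pass 70% of its speed; a pose out of reach is approached as far as the arm can. A call with a number of a shift or a turn outside -1 to 1 is refused whole. A call with a gripper value outside its range is refused whole. The fingers move at their own pace and stop on an object; "squeeze" is the grip in N (left out, the last holds). Time passes only in rows, so rows that repeat a pose let the fingers close, or fill a call up. It gives the time, the measured TCP pose, the force, the opening and the grip force at its end, in the units of the state.
- get_obs(): the state, without advancing time (a new reading comes with each control period).
- camera(name): name is "side" or "top"; returns the picture (384x512x3 uint8, red, green, blue); there is no depth.
- camera_params(name): a dict with "mtx" (3x3 intrinsics, pixels), "dist" ([k1, k2, p1, p2, k3] as OpenCV has them; the pictures are not rectified), "extrinsics" (4x4, takes a point from world to camera coordinates). Camera axes: x right, y down, z forward; pixel columns grow to the right and rows downward; lengths in m; the calibration is good to about 2 mm. A picture is of the moment at which its call begins. camera_params takes no time and is no camera call.
- hand_in(): hands the job in; it is judged then, once.
The state is a dict: "clock": time; "joint_pos": joint angles; "joint_velocities": joint speeds; "tau": joint torques, N m; "position": TCP position; "ee_rot": TCP orientation; "ft_force": force on the tool from outside, world axes, zero at the start; "torque": the same for the moment, N m; "grip_width": opening from 0.0 (shut) to 1.0 (fully open); "grasp_force": force on a finger pad.
Only numpy, scipy, OpenCV 4.12 (cv2) and the standard library are available. Lean on these libraries where they do the work, as an engineer would, in place of code of your own. Each camera call takes 0.05 s, during which the arm holds its last target. There are 200 camera calls.

## Task

Get the telescoping flash post up to full height so a flash can be fitted: first press the pedal of its stand right down to its stop, so that the keeper bolt is drawn back off the post, and come off the pedal. Then grip the post's handle so that the button in its side is squeezed in, and pull the handle straight up, past the first stop, to the second stop. Finish while still holding the handle up there at full extension: do not let go, and leave the other things on the counter where they are.

Things in the scene. Friction and masses are not known exactly. Their poses are not given: they have to be found in the camera images.
- pedal_pad (a point): Centre of the top of the rubber pedal pad (56 x 62 mm, 8 mm thick) on the robot's side of the post's stand, about 175 mm from the post along the dark steel base plate (285 x 110 x 10 mm); hinge 50 mm from the post's axis, 25 mm up. Moves with the pedal: about 59 mm above the counter at rest (pad sloping), 29 mm at the stop (pad level). x: level at rest, from pad to post; y: across the pad.
- pedal (a joint): Pedal angle (rad): 0 at rest (up), grows as it is pressed down, 0.24 at its stop. Springs back when let go: about 4 N on the pad to start, about 11 N at the stop. Two upright fork arms on it, reaching 147 mm above the counter close to the post, drag the keeper bolt back towards the pedal.
- bolt (a joint): Keeper bolt, a 14 x 8 mm steel bar 135 mm above the counter (m): at 0 it lies over the round flange under the post's handle and blocks it; grows as it is drawn back towards the pedal. The handle is free above 0.011; a full press of the pedal draws it to about 0.025, and it stays there when the pedal springs back.
- grip_center (a point): Grip point of the upright black handle (36 mm along x, 30 mm along y, 72 mm tall) on the post's axis, 29 mm below the block's top, 37 mm below the top of the steel shoe on it, 43 mm above the 60 mm round flange under it. 172 mm above the counter when down, 282 mm at full height. x: away from the pedal, y: to the button's side, z up. Grip from above, fingers closing along y to squeeze the button.
- button_face (a point): Centre of the outer face of the spring button, a grey paddle 22 mm wide and 46 mm tall on the handle's +y side, at the height of the handle's centre. It stands 6 mm out of the handle's side, so handle and button are 36 mm thick together. Moves with the handle and with the button.
- grip_button (a joint): How far the button is squeezed into the handle (m): 0 out, 0.0045 fully in; it takes 2.4 N to start and about 8 N fully in. While the post is down, the handle is locked unless the button is squeezed in past about 0.003.
- post_grip (a joint): Rise of the handle out of the middle tube (m): 0 down, 0.055 at the first stop. It sinks under its own weight when let go (once raised, it comes to rest about 0.015 up if the button is out); about 3 N raises it.
- post_mid (a joint): Rise of the middle tube out of the black outer tube (m): 0 down, 0.055 at the second stop. It starts to rise once the handle has reached the first stop and is pulled on; a return spring draws it down, so raising and holding it takes about 7 to 11 N. At the second stop the handle has risen 0.110 in all, straight up.
- lens_case: Bystander: grey rigid plastic lens case, 80 x 120 x 45 mm, origin at the centre of its underside.
- filter: Bystander: round amber glass filter lying flat, 70 mm across, 8 mm high, origin at the centre of its underside.
- adapter: Bystander: silver flash shoe adapter, 40 x 32 x 24 mm high, origin at the centre of its underside.
- shoe_cover: Bystander: small brass hot-shoe cover, 22 x 24 x 9 mm high, origin at the centre of its underside.

How it is judged:
On the way, in this order (a step that is already met when the one before it is completed fails the run):
1. the pedal is pressed down to its stop and the keeper bolt is drawn back (value of joint pedal above 0.215 rad and value of joint bolt above 0.012 m), for 0.1 s.
2. the pedal is let up again (value of joint pedal below 0.05 rad), for 0.1 s.
3. the handle is gripped with its button squeezed in (value of joint grip_button above 0.003 m and contact force between the fingers and post_grip above 3 N), for 0.1 s.
4. the handle is drawn up to the first stop while gripped (value of joint post_grip above 0.049 m and contact force between the fingers and post_grip above 3 N).
At the end, for the whole second after the job is handed in: Handle and middle tube are both within 6 mm of their upper stops (each risen over 49 mm of 55, handle centre over 270 mm high), held still (under 20 mm/s) by the fingers (over 3 N of contact), with the pedal up (under 0.05 rad) and the keeper bolt drawn back over 11 mm (all of step 4 and value of joint post_mid above 0.049 m and value of joint bolt above 0.011 m and value of joint pedal below 0.05 rad and height (world z) of grip_center above 0.27 m and linear speed of post_grip below 0.02 m/s); the arm keeps its last pose, push and grip.
It fails at once if a bystander object is shifted by more than 30 mm (distance of any of lens_case, filter, adapter, shoe_cover from where it was at the start of the episode above 0.03 m).
It also fails if it takes over 45 s, if anything falls off the work surface, if the arm or the gripper's body presses on something with over 40 N, if the wrist force passes 120 N, or if a joint passes its speed limit or range.

## Working session

There is one attempt and no reset: what is moved stays moved. The work goes in short steps, Python scripts to look and compute and a tool call to move; the robot and the scene stay as the last step left them, time stands still between calls to the robot, and variables do not carry over. Pictures are saved under pics/ and viewed, at most 10 in all, crops included, and the job is handed in when it is done.

Besides the shell and the picture viewer there is one more tool, called after "Emit:" by a JSON object that holds its "method" and its "body", one argument or row to a line. step_arm: Moves the arm, as the interface text tells. Its arguments: {"type":"object","properties":{"commands":{"type":"array","items":{"type":"number"}},"squeeze":{"type":"number"}},"required":["commands"]}

```bash
mkdir -p pics; python3 - <<'E'
from workcell import *
import cv2
for n in("side","top"):
    im=camera(n); cv2.imwrite(f"pics/{n}0.png",cv2.cvtColor(im,cv2.COLOR_RGB2BGR))
    p=camera_params(n); print(n,p)
o=get_obs(); print(o)
E
```

```text
side {'mtx': array([[418.03917748,   0.        , 258.83378027],
       [  0.        , 418.03917748, 190.08598494],
       [  0.        ,   0.        ,   1.        ]]), 'dist': array([0.02710955, 0.        , 0.        , 0.        , 0.        ]), 'extrinsics': array([[ 0.77320825, -0.63396572, -0.01537747, -0.46719925],
       [-0.48842799, -0.57988893, -0.65204826,  0.41611975],
       [ 0.40445902,  0.51167988, -0.7580215 ,  0.64708848],
       [ 0.        ,  0.        ,  0.        ,  1.        ]])}
top {'mtx': array([[374.69351996,   0.        , 259.53052203],
       [  0.        , 374.69351996, 194.84634175],
       [  0.        ,   0.        ,   1.        ]]), 'dist': array([-0.01876725,  0.        ,  0.        ,  0.        ,  0.        ]), 'extrinsics': array([[-0.00372189, -0.99976436,  0.02138632,  0.03244117],
       [-0.99852492,  0.00255711, -0.05423508,  0.62656107],
       [ 0.05416761, -0.02155663, -0.99829914,  0.82733889],
       [ 0.        ,  0.        ,  0.        ,  1.        ]])}
{'clock': 0.1, 'joint_pos': array([-1.26257233,  0.3327816 , -0.06471416,  1.46085365,  0.02157971,
        1.34988799, -0.08851625]), 'joint_velocities': array([-0.00226513, -0.0023734 , -0.00012035, -0.003732  ,  0.0009409 ,
        0.00068997,  0.00078421]), 'tau': array([ 1.81786880e-03, -6.26739407e+01,  4.92426369e-02, -3.92426670e+01,
        1.63594022e-02,  6.85071063e-03, -1.20019050e-05]), 'position': array([0.20289466, 0.59080061, 0.23061418]), 'ee_rot': array([ 1.64652861e-01,  9.86351384e-01, -6.12059454e-04, -8.61873233e-05]), 'ft_force': array([-0.02657779,  0.64154823,  0.24303455]), 'torque': array([-0.0546721 , -0.00507408, -0.02998929]), 'grasp_force': 0.0, 'grip_width': 1.0062725119147469}
```

View pics/side0.png

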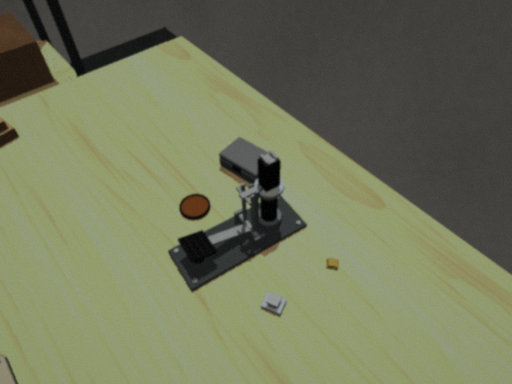

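View pics/top0.png

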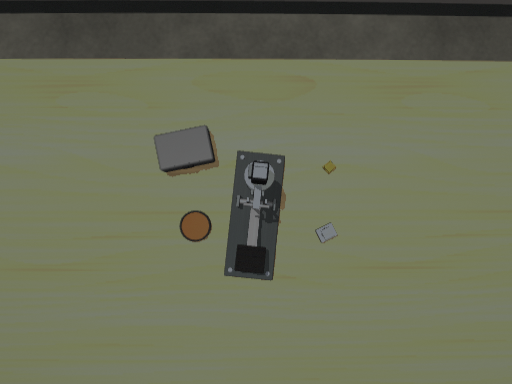

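The side view shows the stand with its pad at about (198,246) and handle at (268,172). In the top view the pad is at (251,258), the post at (260,172) and the plate's long axis is nearly vertical in the image (+x). Next I'll zoom in and measure.

```bash
cat > h.py <<'E'
import numpy as np, cv2
from workcell import *
def ray(n,uv):
    p=camera_params(n); E=p["extrinsics"]
    q=cv2.undistortPoints(np.array([[uv]],float),p["mtx"],p["dist"])[0,0]
    R=E[:3,:3]; return -R.T@E[:3,3], R.T@np.r_[q,1]
def onz(n,uv,z):
    c,d=ray(n,uv); return c+d*(z-c[2])/d[2]
def proj(n,P):
    p=camera_params(n);E=p["extrinsics"]
    return cv2.projectPoints(np.atleast_2d(np.array(P,float)),cv2.Rodrigues(E[:3,:3])[0],E[:3,3],p["mtx"],p["dist"])[0][:,0]
E
python3 - <<'E'
from h import *
t=cv2.imread("pics/top0.png"); s=cv2.imread("pics/side0.png")
a=t[145:285,215:295]; b=s[145:285,165:310]
g=lambda i:(255*(i/255.)**.6).astype('uint8')
a=cv2.resize(g(a),None,fx=4,fy=4,interpolation=2); b=cv2.resize(g(b),None,fx=3,fy=4,interpolation=2)
b=cv2.resize(g(s[145:285,165:285]),None,fx=4,fy=4,interpolation=2)
cv2.imwrite("pics/crop.png",np.hstack([a,b]))
hsv=cv2.cvtColor(t,cv2.COLOR_BGR2HSV)
# plate: low saturation region near stand
m=((hsv[...,1]<90)|(hsv[...,2]<60)).astype('uint8'); m[:,:222]=0; m[:,292:]=0; m[:145]=0; m[285:]=0
n,l,st,c=cv2.connectedComponentsWithStats(m); k=1+st[1:,4].argmax()
cs=cv2.findContours((l==k).astype('uint8'),0,1)[0][0]
bx=cv2.boxPoints(cv2.minAreaRect(cs)); w=[onz("top",q,.01)for q in bx]; print(bx,np.round(w,4))
print([np.linalg.norm(w[i]-w[i-1]).round(4) for i in range(4)], np.mean(w,0))
E
```

```text
[[222. 145.]
 [291. 145.]
 [291. 284.]
 [222. 284.]] [[ 0.7412  0.1156  0.01  ]
 [ 0.7413 -0.0422  0.01  ]
 [ 0.4261 -0.0397  0.01  ]
 [ 0.4273  0.1151  0.01  ]]
[np.float64(0.3139), np.float64(0.1579), np.float64(0.3151), np.float64(0.1548)] [0.58397329 0.03720464 0.01      ]
```

View pics/crop.png

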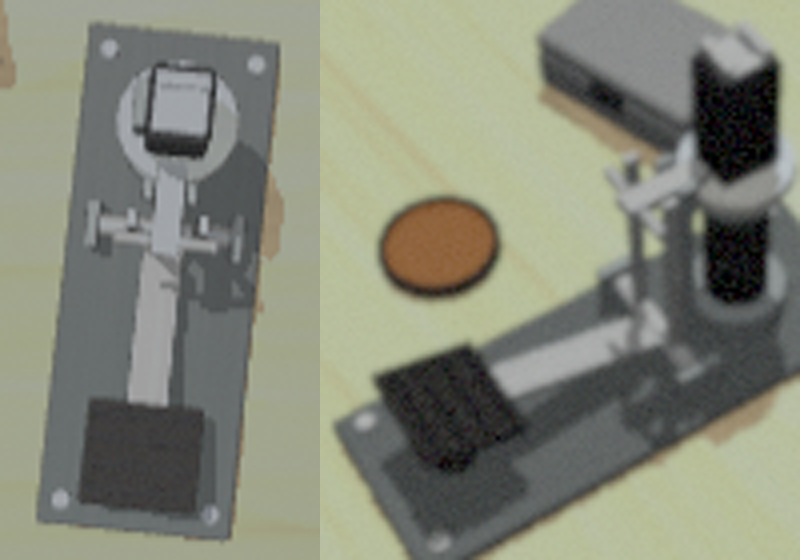

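The left (top) crop shows, in crop pixels, plate corners at (90,23), (280,44), (232,540) and (38,520). The pad centre is at (142,455), the flange centre at about (178,122), the shoe at about (182,104), and the button on the left (+y) side. In the right (side) crop, the shoe top is at about (735,52).

```bash
python3 - <<'E'
from h import *
T=lambda x,y,z:onz("top",(215+(x+.5)/4-.5,145+(y+.5)/4-.5),z)
C=[T(*q,.01)for q in((90,23),(280,44),(232,540),(38,520))]
print(np.round(C,4),[np.linalg.norm(C[i]-C[i-1]).round(4)for i in range(4)])
f,b=(C[0]+C[1])/2,(C[2]+C[3])/2; d=f-b; print("yaw",np.arctan2(d[1],d[0]), "lat", np.arctan2(*(C[0]-C[1])[[0,1]]))
pad=T(142,455,.059); fl=T(178,122,.129); sh=T(182,104,.209)
print(pad,fl,sh,np.linalg.norm((fl-pad)[:2]),np.arctan2(*(fl-pad)[[1,0]]))
print("pad w/d",np.linalg.norm(T(90,398,.065)-T(204,408,.065)))
# two-view shoe check
print(proj("side",[[*sh[:2],.209],[*pad[:2],.059],[*fl[:2],.129]]))
g=get_obs(); print(proj("side",[[*fl[:2],.172]]))
E
```

```text
[[ 0.7288  0.0811  0.01  ]
 [ 0.7167 -0.0274  0.01  ]
 [ 0.4362  0.0016  0.01  ]
 [ 0.4481  0.1104  0.01  ]] [np.float64(0.2823), np.float64(0.1092), np.float64(0.282), np.float64(0.1094)]
yaw -0.10353497019818725 lat 0.1111060348426928
[0.48954737 0.05183103 0.059     ] [0.65923379 0.03354825 0.129     ] [0.65853978 0.03343064 0.209     ] 0.17066851182099932 -0.1073304116481986
pad w/d 0.060296985728722906
[[268.35439515 156.94857712]
 [196.86588017 244.98906317]
 [268.50518561 185.35056271]]
[[268.55421634 170.51441247]]
```

Emit:
{"method": "step_arm", "body": {
  "commands": [0, 0.473, -0.898, -0.185, 0, 0, 0.0715, 0, 0.473, -0.898, -0.185, 0, 0, 0.0715, 0, 0.473, -0.898, -0.185, 0, 0, 0.0715, 0, 0.473, -0.898, -0.185, 0, 0, 0.0715, 0, 0.473, -0.898, -0.185, 0, 0, 0.0715, 0, 0.473, -0.898, -0.185, 0, 0, 0.0715, 0, 0.473, -0.898, -0.185, 0, 0, 0.0715, 0, 0.473, -0.898, -0.185, 0, 0, 0.0715, 0, 0.473, -0.898, -0.185, 0, 0, 0.0715, 0, 0.473, -0.898, -0.185, 0, 0, 0.0715]
}}

```text
clock: 1.35
position: [0.4873, 0.0502, 0.12]
ee_rot: [0.053, 0.999, 0.0, 0.0]
ft_force: [1.1, 0.5, -0.1]
grip_width: 0.002
grasp_force: 0.0
```

Emit:
{"method": "step_arm", "body": {
  "commands": [0, 0, 0, -0.05, 0, 0, 0, 0, 0, 0, -0.09, 0, 0, 0, 0, 0, 0, -0.11, 0, 0, 0, 0, 0, 0, -0.125, 0, 0, 0, 0, 0, 0, -0.14, 0, 0, 0, 0, 0, 0, -0.15, 0, 0, 0, 0, 0, 0, -0.154, 0, 0, 0, 0, 0, 0, -0.154, 0, 0, 0, 0, 0, 0, -0.154, 0, 0, 0, 0, 0, 0, -0.154, 0, 0, 0]
}}

```text
clock: 2.6
position: [0.486, 0.0526, 0.0288]
ee_rot: [0.053, 0.999, 0.0, -0.001]
ft_force: [-9.7, -0.4, 14.4]
grip_width: -0.0
grasp_force: 7.6
```

```bash
python3 - <<'E'
from h import *
s=camera("side");cv2.imwrite("pics/press.png",cv2.resize(s[125:265,165:310,::-1],None,fx=4,fy=4,interpolation=2))
o=get_obs();print(o["position"],o["ft_force"])
E
```

```text
[0.4860423  0.05262324 0.02878795] [-9.84645708  0.1212434  15.27213692]
```

View pics/press.png

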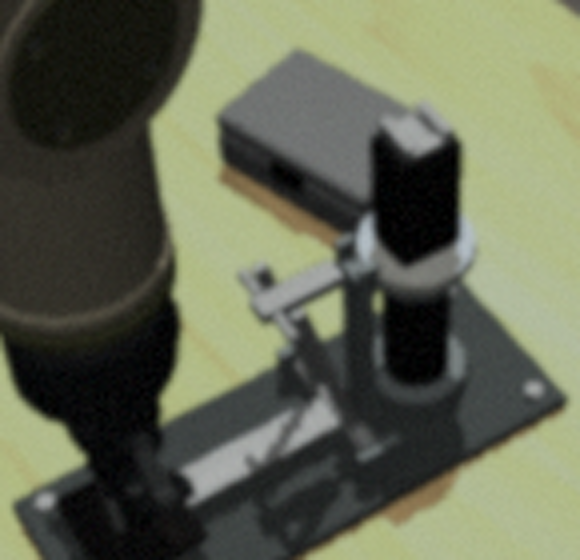

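The pedal is at its stop and the bolt is drawn back clear of the flange. Next I'll lift off and go above the post.

Emit:
{"method": "step_arm", "body": {
  "commands": [0, 0, 0, 0.1, 0, 0, 0, 40, 0, 0, 0.2, 0, 0, 0, 85, 0, 0, 0.3, 0, 0, 0, 85, 0, 0, 0.4, 0, 0, 0, 85, 0, 0, 0.45, 0, 0, 0, 85, 0.09, -0.01, 0.45, 0, 0, 0, 85, 0.18, -0.02, 0.45, 0, 0, 0, 85, 0.287, -0.029, 0.45, 0, 0, 0, 85, 0.287, -0.029, 0.45, 0, 0, 0, 85, 0.287, -0.029, 0.45, 0, 0, 0],
  "squeeze": 45
}}

```text
clock: 3.9
position: [0.6588, 0.0348, 0.2978]
ee_rot: [0.053, 0.999, -0.0, -0.0]
ft_force: [0.1, -1.0, 0.6]
grip_width: 0.996
grasp_force: 0.0
```

```bash
python3 - <<'E'
from h import *
s=camera("side");t=camera("top");print(get_obs()["position"])
a=cv2.resize(s[60:270,160:320,::-1],None,fx=2.6,fy=2.6);b=cv2.resize(t[90:290,200:320,::-1],None,fx=2.73,fy=2.73)[:546]
cv2.imwrite("pics/above.png",np.hstack([a[:546],b]))
E
```

```text
[0.65832202 0.03498248 0.29939799]
```

View pics/above.png

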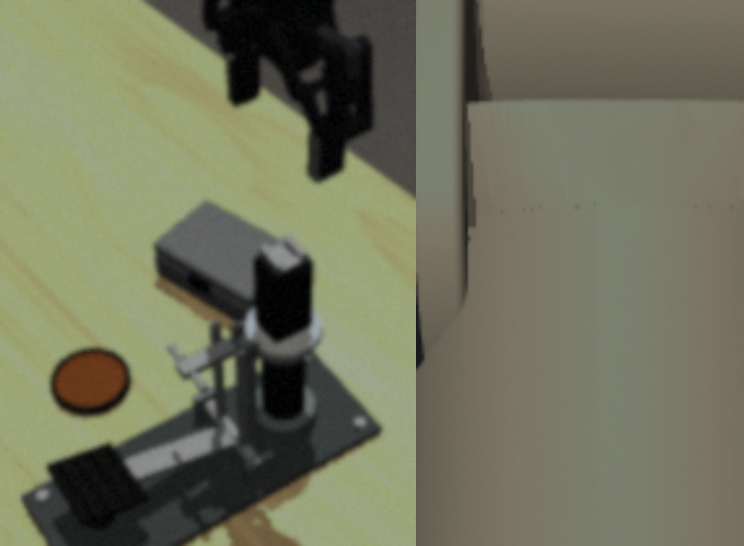

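The pedal has sprung up, the bolt has stayed back, and the open fingers straddle the handle's axis. Next I'll descend and close.

Emit:
{"method": "step_arm", "body": {
  "commands": [85, 0, 0, -0.06, 0, 0, 0, 85, 0, 0, -0.12, 0, 0, 0, 85, 0, 0, -0.17, 0, 0, 0, 85, 0, 0, -0.21, 0, 0, 0, 85, 0, 0, -0.235, 0, 0, 0, 85, 0, 0, -0.246, 0, 0, 0, 60, 0, 0, -0.246, 0, 0, 0, 40, 0, 0, -0.246, 0, 0, 0, 25, 0, 0, -0.246, 0, 0, 0, 15, 0, 0, -0.246, 0, 0, 0],
  "squeeze": 45
}}

```text
clock: 5.25
position: [0.6595, 0.0348, 0.1516]
ee_rot: [0.053, 0.999, 0.0, 0.001]
ft_force: [-1.8, -0.4, 5.1]
grip_width: 0.343
grasp_force: 46.5
```

Emit:
{"method": "step_arm", "body": {
  "commands": [10, 0, 0, 0, 0, 0, 0, 10, 0, 0, 0, 0, 0, 0, 10, 0, 0, 0, 0, 0, 0, 10, 0, 0, 0, 0, 0, 0, 10, 0, 0, 0, 0, 0, 0, 10, 0, 0, 0, 0, 0, 0, 10, 0, 0, 0, 0, 0, 0, 10, 0, 0, 0, 0, 0, 0, 10, 0, 0, 0, 0, 0, 0, 10, 0, 0, 0, 0, 0, 0]
}}

```text
clock: 6.5
position: [0.6595, 0.0348, 0.1516]
ee_rot: [0.053, 0.999, 0.0, 0.001]
ft_force: [-2.1, -1.5, 5.1]
grip_width: 0.35
grasp_force: 46.5
```

Emit:
{"method": "step_arm", "body": {
  "commands": [10, 0, 0, 0.01, 0, 0, 0, 10, 0, 0, 0.03, 0, 0, 0, 10, 0, 0, 0.05, 0, 0, 0, 10, 0, 0, 0.07, 0, 0, 0, 10, 0, 0, 0.09, 0, 0, 0, 10, 0, 0, 0.11, 0, 0, 0, 10, 0, 0, 0.13, 0, 0, 0, 10, 0, 0, 0.15, 0, 0, 0, 10, 0, 0, 0.17, 0, 0, 0, 10, 0, 0, 0.18, 0, 0, 0]
}}

```text
clock: 7.75
position: [0.6589, 0.0348, 0.2585]
ee_rot: [0.053, 0.999, -0.0, -0.0]
ft_force: [5.5, -1.2, -9.6]
grip_width: 0.347
grasp_force: 45.8
```

Emit:
{"method": "step_arm", "body": {
  "commands": [10, 0, 0, 0.003, 0, 0, 0, 10, 0, 0, 0.006, 0, 0, 0, 10, 0, 0, 0.008, 0, 0, 0, 10, 0, 0, 0.008, 0, 0, 0, 10, 0, 0, 0.008, 0, 0, 0, 10, 0, 0, 0.008, 0, 0, 0, 10, 0, 0, 0.008, 0, 0, 0, 10, 0, 0, 0.008, 0, 0, 0, 10, 0, 0, 0.008, 0, 0, 0, 10, 0, 0, 0.008, 0, 0, 0]
}}

```text
clock: 9.0
position: [0.6588, 0.0348, 0.2619]
ee_rot: [0.053, 0.999, -0.0, -0.001]
ft_force: [7.4, -1.3, -13.3]
grip_width: 0.346
grasp_force: 46.0
```

```bash
python3 - <<'E'
from h import *
s=camera("side");o=get_obs();print(o["position"],o["ft_force"],o["grasp_force"],o["clock"])
cv2.imwrite("pics/up.png",cv2.resize(s[60:270,160:320,::-1],None,fx=2.6,fy=2.6))
print(proj("side",[[.659,.0335,z] for z in(.129,.239,.282)]))
E
```

```text
[0.65880669 0.0347933  0.26193613] [  6.21168897  -1.50135238 -12.91959331] 46.01667433977127 9.05
[[268.4311976  185.42123739]
 [268.55847376 144.88754468]
 [268.61794517 126.46050655]]
```

View pics/up.png

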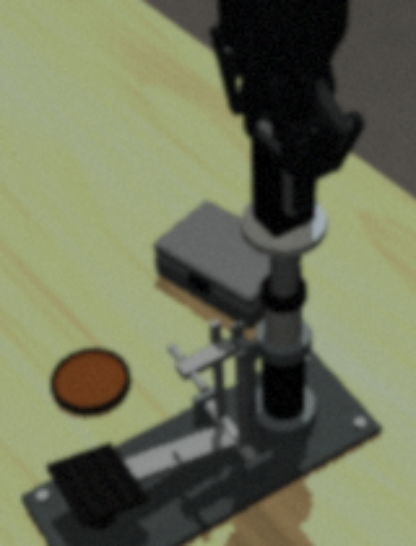

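The picture shows both tubes extended. The flange is at about (270,146) in full-image pixels, against 145 predicted for full height. The pedal is up, the bolt is back and the fingers hold the handle.

```bash
python3 -c "
from workcell import *
print(hand_in())"
```

```text
the job is handed in; nothing more can be done
None
```

The flash post is at full height, about 110 mm up, with the handle still gripped, the pedal up and the keeper bolt drawn back. I handed the job in at about 9 s, but the hand-in did not report a verdict.

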